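# Cock the follower of a brad nailer's magazine on its catch

### The job

Get the brad nailer ready for loading: where it lies in its cradle, push the magazine's spring-loaded follower back by its thumb piece, along the slot towards the rear of the magazine, until it is past the catch, then let it come forward again so that it stays held by the catch. Only push it, with a fingertip or closed fingers on the front of the thumb piece; do not pinch it, do not lift the nailer, and leave everything else on the bench where it is.

Things in the scene. Friction and masses are not known exactly. Their poses are not given: they have to be found in the camera images.
- follower (a joint): Follower's travel in m: 0 = at rest at the nose end, grows to the rear, hard stop 0.145. A spring drives it forward: 4 N at 0, 9 N at the end; passing the catch takes about 4 N more. The catch lifts from about 0.10 on and drops in behind it once past 0.121: let go then, it comes forward and stops on the catch at 0.120. Let go earlier, it springs back to 0.
- thumb (a point): Centre of the thumb piece's front face, the face to push. The thumb piece stands up from the slot in the magazine: 18 mm long along the slot, 24 mm wide, from 1 to 19 mm above the magazine's upper side (this point: 10 mm above it; that side is 73 mm above the bench). x axis: level, along the slot to the rear, the way to push; z up. Moves with the follower.
- thumb_grip: Front half of the thumb piece, ribbed black plastic, 9 x 24 x 18 mm. Origin on the middle of the thumb piece's length, on the magazine's upper side; x to the rear, z up.
- thumb_bracket: Rear half of the thumb piece, a dark steel bracket right behind the plastic, 9 x 24 x 18 mm, same origin and axes as thumb_grip. Force from the fingers on both halves at once counts as pinching.
- catch (a joint): The catch: a steel plunger with an 11 mm round cap, 3.5 mm proud of the magazine's upper side, 22 mm beside the middle of the slot on the side away from the handle. Its lift in m: 0 = dropped, up to about 0.007 while the follower's tooth passes under it. It works by itself; nothing has to be done to it.
- nailer: Yellow and black cordless brad nailer, battery off, 1.8 kg, loose on its side in the cradle. Origin: on the cradle's board under the middle of the slot. x along the slot to the rear, y from magazine to handle, z up. In mm: aluminium magazine x -150..115, y -32..30, top z 61; housing x -215..-125, y 60..220, z to 96; nose x -187..-153, y -78..61, z to 63; foot x 15..85, y 75..160, z to 88.
- cradle: Plywood cradle fixed to the bench: board 385 x 315 x 12 mm with low stop blocks around the nailer, the highest 60 mm above the bench. Origin on the bench under the middle of the slot, axes as the nailer's; board x -237 to 147, y -65 to 250 mm.
- battery: Black slide-on battery pack, 118 x 76 x 60 mm, lying loose on the bench. Origin: centre of its underside.
- tape_measure: Tape measure standing upright, 74 x 40 x 70 mm, loose. Origin: centre of its underside.
- tape_roll: Roll of blue masking tape lying flat, 110 mm across, 36 mm high, loose. Origin: centre of its underside.
- glue_bottle: Red glue bottle, 60 mm across, 190 mm tall, upright and loose. Origin: centre of its underside.
- brad_box: Small carton of brads, 100 x 46 x 28 mm, loose on the cradle's board between the magazine and the handle. Origin: centre of its underside.
- parts_bin: Open yellow bin of screws, 105 x 150 x 75 mm, loose. Origin: centre of its underside.
- screwdriver: Screwdriver lying on the bench near the rear of the magazine, loose, about 200 mm long and 26 mm high. Origin: middle of its length, on its underside.

How it is judged:
By the outcome, as a careful person would: the job done as asked, in the order asked, and still so for the second after the job is handed in, with the robot touching nothing.
It also fails if it takes over 38 s, if anything falls off the work surface, if the arm or the gripper's body presses on something with over 40 N, if the wrist force passes 120 N, or if a joint passes its speed limit or range.

### The arm

A 6-joint arm with a two-finger parallel gripper is mounted at the origin on the work surface. World frame = base frame: x ahead of the robot, y to its left, z up, the work surface at z = 0. Lengths are in m, angles in rad, forces in N, time in s.
With the tool pointing down it reaches from about 0.425 to 0.95 m from the base axis. Payload 3.5 kg.
Tool frame: the origin (TCP) lies between the finger pads; the fingertips stand 19 mm ahead of it and the grasp point (between the pads) is the TCP; z points along the fingers, y is the line along which they close (so a half turn about z gives the same grasp; the last joint's range is limited). The gripper opens to 85 mm and grips with 20 to 120 N. Pads are 22 mm wide; open, the fingers measure 114 mm over their backs; the gripper's body (76 mm by 85 mm) begins 54 mm behind the grasp point. The pads swing forward as they close: fully open they stand 13 mm farther back than shut.
Start: joints at [1.121, 0.286, 1.577, -0, 1.279, -0.15], TCP at [0.199, 0.645, 0.25] pointing down, gripper open.
Joint ranges: [-2.77, 2.77], [-0.9, 2.22], [0.21, 2.48], [-1.53, 4.67], [0.24, 2.81], [-2.84, 2.84]. Speed limits (rad/s): [2.79, 2.79, 3.14, 3.14, 3.14, 3.14].

### API

Orientations are given as a unit quaternion [x, y, z, w].
In Python, from plant import get_state, cams, ctrl gives the robot as it stands. The module is installed in compiled form; this text tells all that it offers.
- The arm moves only by the tool jog_arm, never from a script. Its argument "deltas" is text: rows parted by semicolons, each of 6 numbers parted by spaces: the shift along the world's x, y, z normalised to -1 to 1, where 1 is 0.02 m, then the turn, a rotation vector about the world's x, y, z normalised to -1 to 1, where 1 is 0.1 rad. In form: x y z ax ay az; .... A call has 1 to 20 rows; each row shifts and turns the commanded pose from where the row before left it; what a row does not reach is not made up. A row lasts 1/8 s, in which the tool goes at most 62.5 mm and 10.7 degrees, less where a joint would pass 70% of its speed; a pose out of reach is approached as far as the arm can. A call with a number of a shift or a turn outside -1 to 1 is refused whole. A call with a gripper value outside its range is refused whole. "gripper" is the opening, from 0 (shut) to 1 (fully open), set as the call begins (left out, the last holds). The fingers move at their own pace and stop on an object; "squeeze" is the grip in N (left out, the last holds). Time passes only in rows, so rows that do not move let the fingers close. It gives the time, the measured TCP pose, the force, the opening and the grip force at its end, in the units of the state.
- get_state(): the state, without advancing time (a new reading comes with each control period).
- cams.read_camera(name): name is "scene" or "top"; returns a dict with "color" (384x512x3 uint8, blue, green, red), "vfov" (degrees; the focal length in pixels is half the picture's height over the tangent of half this angle, whatever the lens; pixels are square), "cx", "cy" (the principal point, pixels), "rvec" (rotation vector, rad) and "tvec" (3), from world to camera coordinates, as OpenCV has them. Camera axes: x right, y down, z forward; pixel columns grow to the right and rows downward; lengths in m; the calibration is good to about 2 mm. A picture is of the moment at which its call begins. There is no depth.
- ctrl.sign_off(): hands the job in; it is judged then, once.
The state is a dict: "time": time; "qpos": joint angles; "dq": joint speeds; "joint_efforts": joint torques, N m; "eef_pos": TCP position; "tcp_rot": TCP orientation; "contact_force": force on the tool from outside, world axes, zero at the start; "wrist_torque": the same for the moment, N m; "opening": opening from 0.0 (shut) to 1.0 (fully open); "finger_force": force on a finger pad.
Only numpy, scipy, OpenCV 4.12 (cv2) and the standard library are available. Lean on these libraries where they do the work, as an engineer would, in place of code of your own. Each camera call takes 0.05 s, during which the arm holds its last target. There are 200 camera calls.

## Working session

There is one attempt and no reset: what is moved stays moved. The work goes in short steps, Python scripts to look and compute and a tool call to move; the robot and the scene stay as the last step left them, time stands still between calls to the robot, and variables do not carry over. Pictures are saved under pics/ and viewed, at most 10 in all, crops included, and the job is handed in when it is done.

Besides the shell and the picture viewer there is one more tool, called after "Call:" as name(argument=value, ...) on one line, values as JSON. jog_arm: Moves the arm, as the interface text tells. Its arguments: {"type":"object","properties":{"deltas":{"type":"string"},"gripper":{"type":"number"},"squeeze":{"type":"number"}},"required":["deltas"]}

```bash
mkdir -p pics
cat > h.py <<'E'
import numpy as np, cv2
from plant import get_state, cams, ctrl
def shot(n,fn):
    c=cams.read_camera(n); cv2.imwrite(fn,c["color"]); np.save(fn+'.npy',{k:c[k] for k in("vfov","cx","cy","rvec","tvec")},allow_pickle=True); return c
def load(fn): return np.load(fn+'.npy',allow_pickle=True).item()
def K(c):
    f=192/np.tan(np.radians(c["vfov"])/2); return np.array([[f,0,c["cx"]],[0,f,c["cy"]],[0,0,1]])
def atz(c,u,v,z):
    R=cv2.Rodrigues(np.array(c["rvec"],float))[0]; t=np.array(c["tvec"],float).ravel()
    C=-R.T@t; d=R.T@np.linalg.inv(K(c))@[u,v,1]; return C+d*(z-C[2])/d[2]
def proj(c,p):
    return cv2.projectPoints(np.array(p,float).reshape(-1,3),np.array(c["rvec"],float),np.array(c["tvec"],float),K(c),None)[0].reshape(-1,2)
E
python3 - <<'E'
from h import *
for n in("scene","top"):
    c=shot(n,f"pics/{n}0.png"); print({k:c[k] for k in("vfov","cx","cy","rvec","tvec")})
    cv2.imwrite(f"pics/{n}0b.png",cv2.resize(c["color"],(800,600),interpolation=cv2.INTER_CUBIC))
s=get_state();print(s["eef_pos"],s["tcp_rot"],s["time"])
E
```

```text
{'vfov': 56.88610256622078, 'cx': 253.50591045970185, 'cy': 196.8802780428579, 'rvec': array([ 2.34849218,  0.93768686, -0.33138289]), 'tvec': array([-0.43410217, -0.23358011,  1.18501421])}
{'vfov': 43.451042529353984, 'cx': 247.31635933035727, 'cy': 188.63686730378922, 'rvec': array([ 2.12943911, -2.18216426,  0.13798078]), 'tvec': array([0.0727595 , 0.56087668, 1.02500435])}
[0.19905408 0.64439902 0.24907315] [ 1.49344431e-01  9.88784643e-01 -1.03025525e-03 -3.30493578e-04] 0.1
```

View pics/top0b.png

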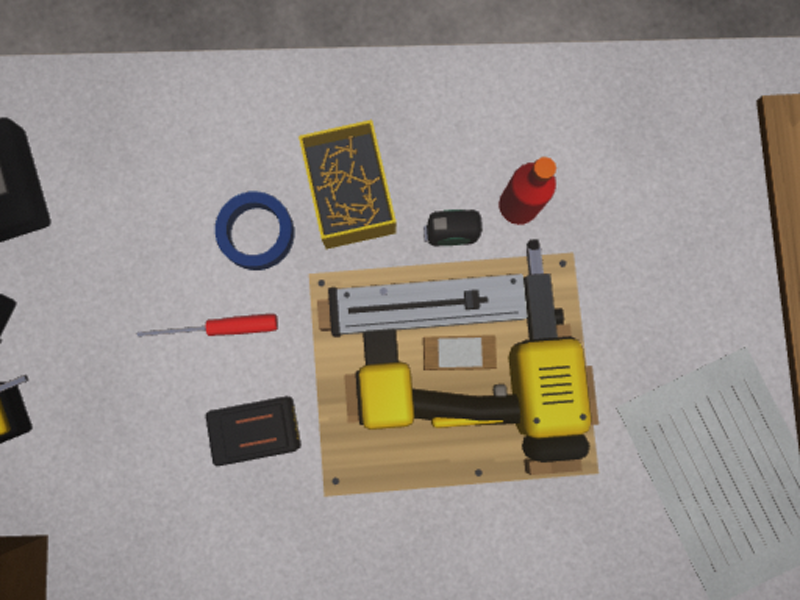

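View pics/scene0b.png

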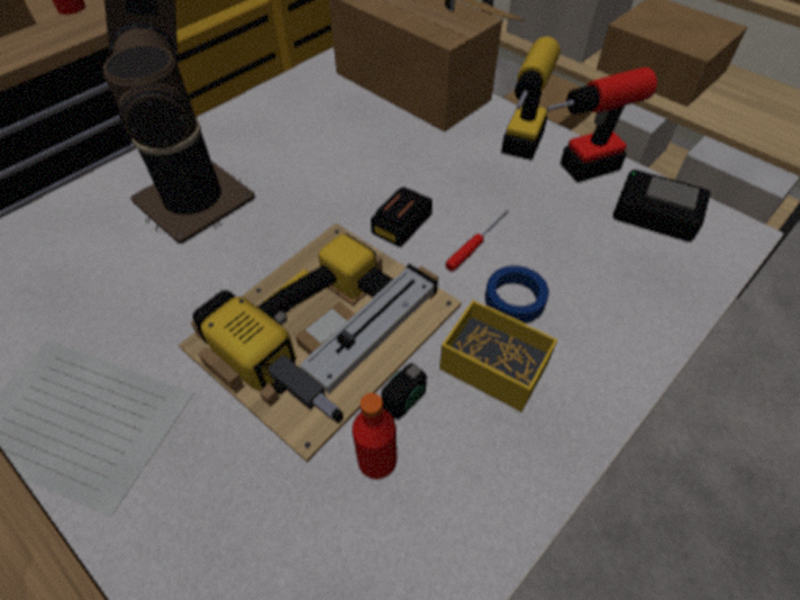

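The top view shows the thumb piece at about (472,299) of 800x600. The slot runs left to its rear end at (349,311), and the nose and housing are on the right. The bottle, tape measure and bin stand on the far side. I'll zoom in for accuracy.

Run:
```python
from h import *
im=cv2.imread("pics/top0.png"); cv2.imwrite("pics/topz.png",cv2.resize(im[165:225,200:360],None,fx=5,fy=5,interpolation=cv2.INTER_CUBIC))
c=load("pics/top0.png")
f=.64
for n,u,v,z in[("thumbtop",472,299,.092),("slotrear",349,311,.073),("slotfront",488,299,.073),("brdRL",310,274,.012),("brdFR",574,253,.012),("brdR2",325,495,.012),("brdF2",598,472,.012),("bottlecap",544,168,.19),("tape",455,222,.07),("housing",550,345,.108)]:
    print(n,atz(c,u*f,v*f,z).round(4))
```

```text
thumbtop [ 0.5468 -0.0547  0.092 ]
slotrear [0.5368 0.1104 0.073 ]
slotfront [ 0.5485 -0.0786  0.073 ]
brdRL [0.5985 0.1687 0.012 ]
brdFR [ 0.6199 -0.2145  0.012 ]
brdR2 [0.2864 0.1514 0.012 ]
brdF2 [ 0.3085 -0.2307  0.012 ]
bottlecap [ 0.695 -0.138  0.19 ]
tape [ 0.657 -0.038  0.07 ]
housing [ 0.4821 -0.1519  0.108 ]
```

View pics/topz.png

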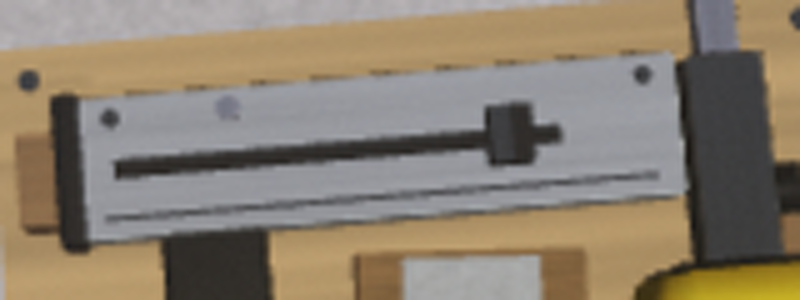

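Run:
```python
from h import *
c=load("pics/top0.png")
P=lambda x,y,z:atz(c,200+x/5-.4,165+y/5-.4,z)
R=cv2.Rodrigues(np.array(c["rvec"]))[0];print("cam",-R.T@c["tvec"])
q={n:P(x,y,z) for n,x,y,z in[("slR",115,170,.073),("slF",560,133,.073),("thR_t",487,135,.092),("thF_t",533,132,.092),("thF_b",535,134,.074),("th_hi",510,103,.092),("th_lo",512,164,.092),("catch",228,107,.0765),("mTR",668,53,.073),("mBR",685,195,.073),("mTL",82,100,.073),("mBL",85,243,.073)]}
for n in q:print(n,q[n].round(4))
for a,b in(("slF","slR"),("mTR","mTL"),("mBR","mBL")):
    d=q[b]-q[a];print(a,np.linalg.norm(d),np.arctan2(d[1],d[0]))
```

```text
cam [0.42793395 0.06132326 1.08794416]
slR [0.5377 0.112  0.073 ]
slF [ 0.5489 -0.0771  0.073 ]
thR_t [ 0.5465 -0.0441  0.092 ]
thF_t [ 0.5473 -0.0633  0.092 ]
thF_b [ 0.5486 -0.0664  0.074 ]
th_hi [ 0.5597 -0.0542  0.092 ]
th_lo [ 0.5342 -0.054   0.092 ]
catch [0.563  0.0635 0.0765]
mTR [ 0.5821 -0.1245  0.073 ]
mBR [ 0.5212 -0.1289  0.073 ]
mTL [0.568  0.1254 0.073 ]
mBL [0.5071 0.1252 0.073 ]
slF 0.18940397776490744 1.6297499869803123
mTR 0.2503872770847562 1.6270906308577184
mBR 0.25443199858660165 1.6263340145868568
```

Call:
jog_arm(deltas=".8 -1 0 0 0 .18;.8 -1 0 0 0 .18;.8 -1 0 0 0 .18;.8 -1 0 0 0 .18;.8 -1 0 0 0 .18;.8 -1 0 0 0 .18;.8 -1 0 0 0 .18;.8 -1 0 0 0 .18;.8 -1 0 0 0 .18;.8 -1 0 0 0 .18;.8 -1 0 0 0 .18;.8 -1 0 0 0 .18;.8 -1 0 0 0 .18;.8 -1 0 0 0 .18;.8 -1 0 0 0 .18;.8 -1 0 0 0 .18;.8 -1 0 0 0 .18;.8 -1 0 0 0 .18;.8 -1 0 0 0 .18;.8 -1 0 0 0 .18", gripper=0)

```text
time: 2.6
eef_pos: [0.5194, 0.2441, 0.2497]
tcp_rot: [-0.03, 1.0, -0.0, -0.001]
contact_force: [0.7, -0.7, 0.6]
opening: -0.001
finger_force: 0.0
```

Call:
jog_arm(deltas=".1 -1 0 0 0 0;.1 -1 0 0 0 0;.1 -1 0 0 0 0;.1 -1 0 0 0 0;.1 -1 0 0 0 0;.1 -1 0 0 0 0;.1 -1 0 0 0 0;.1 -1 0 0 0 0;.1 -1 0 0 0 0;.1 -1 0 0 0 0;.1 -1 0 0 0 0;.1 -1 0 0 0 0;.1 -1 0 0 0 0;.1 -1 0 0 0 0;.1 -1 -1 0 0 0;0 -1 -1 0 0 0;0 -1 -1 0 0 0;0 -.45 -1 0 0 0;0 0 -1 0 0 0;0 0 -.5 0 0 0")

```text
time: 5.1
eef_pos: [0.5483, -0.1039, 0.1379]
tcp_rot: [-0.03, 1.0, 0.001, -0.001]
contact_force: [-0.0, -0.2, 0.2]
opening: -0.003
finger_force: 0.0
```

Run:
```python
from h import *
s=get_state();print(s["eef_pos"],s["contact_force"])
a=shot("scene","pics/s1.png")["color"];b=shot("top","pics/t1.png")["color"]
cv2.imwrite("pics/s1z.png",cv2.resize(np.vstack([a[160:270,160:300],b[150:260,220:360]]),None,fx=2.7,fy=2.7,interpolation=cv2.INTER_CUBIC))
```

```text
[ 0.54831722 -0.10391269  0.13792974] [-0.0061552  -0.15161199  0.15802104]
```

View pics/s1z.png

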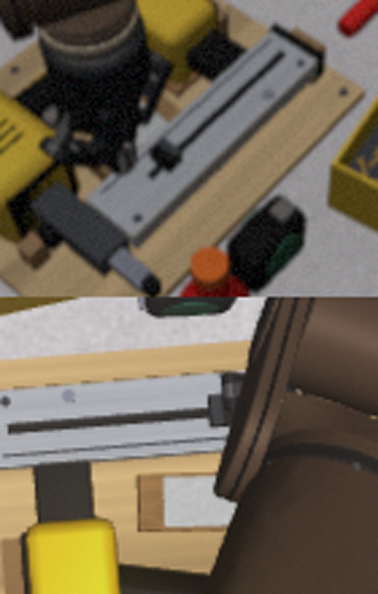

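The upper view (scene) shows the fingertip at crop (127,160), in front of the thumb piece at (165,152). I'll check this against the projected positions.

Run:
```python
from h import *
c=load("pics/s1.png")
p=proj(c,[[.5483,-.1039,.119],[.5483,-.1039,.1379],[.547,-.0645,.074],[.547,-.0645,.092]])
print((p-160)*2.7)
```

```text
[[120.6810929  164.94780372]
 [117.86761335 152.57181647]
 [158.56642981 164.63147343]
 [156.69650122 153.58666552]]
```

Call:
jog_arm(deltas="0 0 -.8 0 0 0;0 0 -.6 0 0 0;0 0 -.4 0 0 0;0 0 -.2 0 0 0;0 .5 0 0 0 0;-.03 .5 0 0 0 0;-.03 .3 0 0 0 0;-.03 .3 0 0 0 0;0 0 0 0 0 0")

```text
time: 6.32
eef_pos: [0.5479, -0.0724, 0.1007]
tcp_rot: [-0.03, 1.0, -0.001, 0.001]
contact_force: [0.6, -3.9, -1.0]
opening: 0.003
finger_force: 1.8
```

Call:
jog_arm(deltas="-.03 .4 0 0 0 0;-.03 .5 0 0 0 0;-.03 .5 0 0 0 0;-.03 .5 0 0 0 0;-.03 .5 0 0 0 0;-.03 .5 0 0 0 0;-.03 .5 0 0 0 0;-.03 .5 0 0 0 0;-.03 .4 0 0 0 0;-.02 .3 0 0 0 0;0 0 0 0 0 0")

```text
time: 7.7
eef_pos: [0.5421, 0.0186, 0.1007]
tcp_rot: [-0.031, 1.0, -0.002, 0.0]
contact_force: [0.7, -6.3, -1.0]
opening: 0.001
finger_force: 3.3
```

Run:
```python
from h import *
s=get_state();print(s["eef_pos"],s["contact_force"])
a=shot("scene","pics/s2.png")["color"];b=shot("top","pics/t2.png")["color"]
cv2.imwrite("pics/s2z.png",cv2.resize(np.vstack([a[140:250,180:320],b[150:260,200:340]]),None,fx=2.7,fy=2.7,interpolation=cv2.INTER_CUBIC))
```

```text
[0.54208075 0.01859973 0.10072985] [ 0.6953449  -6.26027344 -1.04313141]
```

View pics/s2z.png

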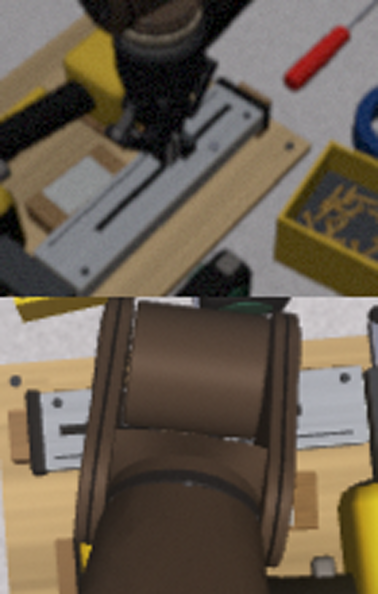

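The scene shows the fingertip at crop (175,155), pushing the thumb piece along the slot. The nailer has not moved. I continue past the catch.

Call:
jog_arm(deltas="-.02 .3 0 0 0 0;-.02 .3 0 0 0 0;-.02 .3 0 0 0 0;0 0 0 0 0 0")

```text
time: 8.3
eef_pos: [0.5411, 0.0351, 0.1008]
tcp_rot: [-0.031, 1.0, -0.003, 0.0]
contact_force: [0.3, -11.0, -0.6]
opening: -0.002
finger_force: 5.2
```

Call:
jog_arm(deltas="-.02 .3 0 0 0 0;-.02 .3 0 0 0 0;0 0 0 0 0 0")

```text
time: 8.68
eef_pos: [0.54, 0.0481, 0.1011]
tcp_rot: [-0.031, 1.0, -0.002, -0.0]
contact_force: [-0.7, -8.8, 2.1]
opening: -0.003
finger_force: 4.2
```

Call:
jog_arm(deltas="-.02 .3 0 0 0 0;0 0 0 0 0 0")

```text
time: 8.93
eef_pos: [0.5396, 0.0541, 0.1011]
tcp_rot: [-0.031, 1.0, -0.002, -0.0]
contact_force: [-0.3, -8.2, 2.4]
opening: -0.005
finger_force: 4.3
```

Call:
jog_arm(deltas=".02 -.3 0 0 0 0;.02 -.3 0 0 0 0;.02 -.3 0 0 0 0;.02 -.3 0 0 0 0;0 0 0 0 0 0")

```text
time: 9.55
eef_pos: [0.5408, 0.0319, 0.1002]
tcp_rot: [-0.03, 1.0, 0.0, -0.0]
contact_force: [0.5, 0.3, 0.6]
opening: -0.001
finger_force: 0.0
```

The force is gone, so the follower is held by the catch. I'll back off, rise and move clear to look.

Call:
jog_arm(deltas="0 -.5 0 0 0 0;0 -.5 0 0 0 0;0 0 .5 0 0 0;0 0 1 0 0 0;0 0 1 0 0 0;0 0 1 0 0 0;0 0 1 0 0 0;0 0 1 0 0 0;0 0 1 0 0 0;0 0 1 0 0 0;0 1 .5 0 0 0;0 1 0 0 0 0;0 1 0 0 0 0;0 1 0 0 0 0;0 1 0 0 0 0;0 1 0 0 0 0;0 1 0 0 0 0;0 1 0 0 0 0;0 1 0 0 0 0;0 1 0 0 0 0")

```text
time: 12.05
eef_pos: [0.5409, 0.2132, 0.2603]
tcp_rot: [-0.03, 1.0, -0.0, 0.0]
contact_force: [0.7, 0.3, -0.4]
opening: 0.002
finger_force: 0.0
```

Call:
jog_arm(deltas="0 1 0 0 0 0;0 1 0 0 0 0;0 1 0 0 0 0;0 1 0 0 0 0;0 1 0 0 0 0;0 0 0 0 0 0")

```text
time: 12.8
eef_pos: [0.5407, 0.3133, 0.2602]
tcp_rot: [-0.031, 1.0, -0.0, -0.0]
contact_force: [-0.9, -0.7, 1.0]
opening: 0.001
finger_force: 0.0
```

Run:
```python
from h import *
s=get_state();print(s["time"],s["eef_pos"],s["contact_force"])
b=shot("top","pics/t3.png")["color"];a=cv2.imread("pics/top0.png")
cv2.imwrite("pics/t3z.png",cv2.resize(np.vstack([a[150:310,190:390],b[150:310,190:390]]),(690,600) and None,fx=1.85,fy=1.85,interpolation=cv2.INTER_CUBIC))
```

```text
12.8 [0.54071308 0.31331304 0.26019983] [-0.92404941 -0.68152336  0.98428742]
```

View pics/t3z.png

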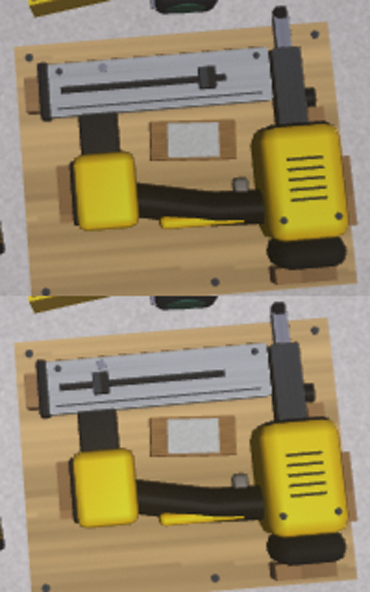

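In the lower (after) view the thumb piece sits at (100,382), level with the catch at (101,364), and is held there. It started at (207,77) in the upper view. The nailer and everything else in view are where they were.

```bash
python3 -c "
from plant import ctrl
print(ctrl.sign_off())"
```

```text
the job is handed in; nothing more can be done
None
```

The follower was pushed back past the catch with closed fingers and is now held there, the nailer and the items around it in view did not move, and I handed the job in at about 13 s.

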